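Kit the baker's tray to its drawn outlines

TASK

Finish kitting the shallow metal tray so that it matches the outlines drawn on its paper liner: stand the small jar upright on the empty drawn circle, and lay the metal scoop flat, bowl upward, on the scoop-shaped outline with its bowl over the bowl end. The carton is already in its place; leave it, the large jar and the wooden spoon where they are.

Things in the scene. Friction and masses are not known exactly. Their poses are not given: they have to be found in the camera images.
- tray: Shallow aluminium tray fixed to the table, 280 mm (its x) by 330 mm (its y), with a white paper liner. The items stand on a floor 5 mm above the table; the rim all round is 14 mm high above the table and 4 mm thick. Origin: centre of the underside, on the table.
- jar_mid (a point): The small jar to be kitted: round closed jar with a white cap and a blank paper label, 46 mm diameter, 70 mm tall, 120 g or so, standing upright on the table. The point is on its axis half-way up (35 mm above its foot); z points up its axis.
- scoop_grip (a point): Aluminium flour scoop to be kitted, 147 mm long, about 90 g, resting on its flat bowl bottom. The point, the place to grip, is on the handle's centre line 24 mm above the scoop's underside; x points along the handle to the bowl, z up. The handle is a straight bar 18 mm wide (y) and 14 mm high, its underside 17 mm up, from 55 mm behind the point to 22 mm ahead.
- scoop_lip (a point): Middle of the front edge of the scoop's bowl, on its floor, 92 mm ahead of scoop_grip along the scoop's x. The bowl is a flat-bottomed trough from 22 to 92 mm ahead of scoop_grip, 50 mm wide, 34 mm high, with 3 mm walls, open at the front and top.
- spot_jar_mark (a point): Centre of the empty circle drawn in dark line on the tray liner, 56 mm inside diameter, at the level of the tray floor. The small jar belongs here. It and the carton's outline are at the tray's far side (tray +x), one left, one right, and may change places.
- spot_scoop_mark (a point): The scoop-shaped outline drawn on the liner (handle strip 24 mm wide, bowl rectangle 76 by 56 mm), along the tray's near side. The point is at the level of the tray floor, directly below where scoop_grip belongs; x points from the handle end towards the bowl end.
- spot_scoop_lip (a point): Point of the same outline, at the level of the tray floor, where the scoop's front edge (scoop_lip) belongs, 92 mm along x from spot_scoop_mark.
- spot_carton_mark (a point): Centre of the rectangular outline (68 by 48 mm) drawn on the liner, where the carton already stands.
- carton_mid (a point): Bystander: plain brown cardboard carton, 60 by 40 mm and 50 mm tall, already standing on its rectangular outline on the tray. The point is its centre, 25 mm above its foot. Leave it.
- big_jar_mid (a point): Bystander: large jar of the same kind as the small one, 68 mm diameter, 110 mm tall, on the table. The point is on its axis, 55 mm above its foot. Leave it.
- spoon: Bystander: wooden spoon, 150 mm long, lying on the table along its x axis (handle to -x). Leave it.
- jar: The same small jar; origin at the centre of its foot.
- scoop: The same scoop; origin on its underside level, 24 mm directly below scoop_grip.
Things that resemble listed ones, but are neither listed nor needed, are in the scene too. What is meant by the part that bears carton_mid is not turquoise, and is the smaller of those in its own colour. What is shaped like the jar but orange or yellow is not meant.

How it is judged (in metres and radians):
At the end, for the whole second after the job is handed in: At rest on the tray floor: small jar upright, axis within 15 mm of the circle's centre; scoop flat, bowl up (both tilted under 0.15 rad), grip point within 18 mm and front edge within 20 mm of their marks. Carton upright, within 20 mm of its outline's centre (horizontal distance between jar_mid and spot_jar_mark below 0.015 m and angle between each of jar_mid, scoop_grip, carton_mid's own z axis and vertical below 0.15 rad and z of jar_mid in the frame of spot_jar_mark between 0.028 and 0.042 m and horizontal distance between scoop_grip and spot_scoop_mark below 0.018 m and horizontal distance between scoop_lip and spot_scoop_lip below 0.02 m and z of scoop_grip in the frame of spot_scoop_mark below 0.031 m and horizontal distance between carton_mid and spot_carton_mark below 0.02 m and linear speed of each of jar, scoop below 0.02 m/s); the robot touches nothing.
It fails at once if the carton is moved more than 20 mm (distance of carton_mid from where it was at the start of the episode above 0.02 m).
It fails at once if the large jar is moved more than 25 mm (distance of big_jar_mid from where it was at the start of the episode above 0.025 m).
It fails at once if the spoon is moved more than 25 mm (distance of spoon from where it was at the start of the episode above 0.025 m).
It also fails if it takes over 58 s, if anything falls off the work surface, if the arm or the gripper's body presses on something with over 40 N, if the wrist force passes 120 N, or if a joint passes its speed limit or range.

ROBOT

A 6-joint arm with a two-finger parallel gripper is mounted at the origin on the work surface. World frame = base frame: x ahead of the robot, y to its left, z up, the work surface at z = 0. Lengths are in mm, angles in degrees, forces in N, time in s.
With the tool pointing down it reaches from about 350 to 850 mm from the base axis. Payload 8.1 kg.
Tool frame: the origin (TCP) lies midway between the tips of the shut fingers; the grasp point (between the pads) lies 19 mm behind it; z points along the fingers, y is the direction in which the jaws open and shut (so a half turn about z gives the same grasp; the last joint's range is limited). The gripper opens to 85 mm and grips with 20 to 120 N. Pads are 22 mm wide; open, the fingers measure 114 mm over their backs; the gripper's body (76 mm by 85 mm) begins 54 mm behind the grasp point. The pads swing forward as they close: fully open they stand 13 mm farther back than shut.
Start: joints at [70.852, 7.471, 85.268, -0, 87.261, -4.893], TCP at [147.722, 581.535, 231.292] pointing down, gripper open.
Joint ranges: [-169.43, 169.43], [-51.17, 129.36], [1.28, 143.12], [-76.62, 256.62], [0, 156.53], [-152.29, 152.29]. Speed limits (degrees/s): [136.94, 136.94, 159.86, 180, 180, 180].

INTERFACE

Orientations are given as [roll, pitch, yaw] about the fixed x, y, z axes, in that order (R = Rz(yaw) Ry(pitch) Rx(roll)).
In Python, from bench import telemetry, snapshot, camera_params, job gives the robot as it stands. The module is installed in compiled form; this text tells all that it offers.
- The arm moves only by the shell command python3 -m jog 'ROWS' [FORCE]. ROWS is JSON, a list that holds one entry, the list of rows, each a list of 7 numbers: the shift along the tool's x, y, z in units of 50 mm (1.0 is 50 mm), then the turn, a rotation vector about the tool's x, y, z in units of 2 pi rad (1.0 is 2 pi rad), then the opening, from 0 (shut) to 1 (fully open). In form: [[[dx, dy, dz, rx, ry, rz, claw], ...]]. A call has 1 to 12 rows; each row shifts and turns the commanded pose from where the row before left it, along the tool's axes as they then stand; what a row does not reach is not made up. A row lasts 1/8 s, in which the tool goes at most 62.5 mm and 10.7 degrees, less where a joint would pass 70% of its speed; a pose out of reach is approached as far as the arm can. A call with a number of a shift or a turn outside -1 to 1 is refused whole. A call with a gripper value outside its range is refused whole. The fingers move at their own pace and stop on an object; FORCE is the grip in N (left out, the last holds). Time passes only in rows, so rows that do not move let the fingers close. It gives the time, the measured TCP pose, the force and the opening at its end, in the units of the state.
- telemetry.sense(): the state, without advancing time (a new reading comes with each control period).
- snapshot(name): name is "side" or "top"; returns (picture, depth): 384x512x3 uint8, red, green, blue; 384x512 float32, mm along the optical axis (not along the pixel's ray), 0 where there is no reading.
- camera_params(name): a dict with "K" (3x3 intrinsics, pixels), "D" ([k1, k2, p1, p2, k3] as OpenCV has them; the pictures are not rectified), "extrinsics" (4x4, takes a point from camera to world coordinates). Camera axes: x right, y down, z forward; pixel columns grow to the right and rows downward; lengths in mm; the calibration is good to about 2 mm. A picture is of the moment at which its call begins. camera_params takes no time and is no camera call.
- job.hand_in(): hands the job in, once; it reports no verdict.
The state is a dict: "time": time; "joint_pos": joint angles; "qd": joint speeds; "joint_efforts": joint torques, N m; "tool_pos": TCP position; "tcp_rot": TCP orientation; "ft_force": force on the tool from outside, world axes, zero at the start; "wrist_torque": the same for the moment, N m; "finger_gap": finger opening in mm.
Only numpy, scipy, OpenCV 4.12 (cv2) and the standard library are available. Lean on these libraries where they do the work, as an engineer would, in place of code of your own. Each camera call takes 0.05 s, during which the arm holds its last target. There are 200 camera calls.

## Working session

There is one attempt and no reset: what is moved stays moved. The work goes in short steps, Python scripts to look and compute and a shell command to move; the robot and the scene stay as the last step left them, time stands still between calls to the robot, and variables do not carry over. Pictures are saved under pics/ and viewed, about 8 in all and at most 12, crops included, and the job is handed in when it is done.

```bash
mkdir -p pics
cat > h.py <<'E'
import numpy as np, cv2, json
from bench import telemetry, snapshot, camera_params, job
def grab(n,tag):
    p,d=snapshot(n); np.savez(f'pics/{tag}.npz',p=p,d=d); cv2.imwrite(f'pics/{tag}.png',p[:,:,::-1]); return p,d
def ray(n,uv):
    c=camera_params(n);K=np.array(c['K'],float);D=np.array(c['D'],float);E=np.array(c['extrinsics'],float)
    q=cv2.undistortPoints(np.array(uv,float).reshape(-1,1,2),K,D).reshape(-1,2)
    r=np.c_[q,np.ones(len(q))]@E[:3,:3].T
    return E[:3,3],r
def plane(n,uv,z):
    o,r=ray(n,uv); return o+r*((z-o[2])/r[:,2])[:,None]
def cloud(n,d):
    h,w=d.shape;u,v=np.meshgrid(np.arange(w),np.arange(h))
    o,r=ray(n,np.c_[u.ravel(),v.ravel()]); return (o+r*d.reshape(-1,1)).reshape(h,w,3)
def proj(n,P):
    c=camera_params(n);E=np.linalg.inv(np.array(c['extrinsics'],float))
    return cv2.projectPoints(np.array(P,float).reshape(-1,1,3),cv2.Rodrigues(E[:3,:3])[0],E[:3,3],np.array(c['K'],float),np.array(c['D'],float))[0].reshape(-1,2)
E
python3 - <<'E'
from h import *
a,_=grab('top','t0');b,_=grab('side','s0')
for n in('top','side'): print(np.round(camera_params(n)['extrinsics'],2).tolist())
s=telemetry.sense();print(s['tcp_rot'],s['tool_pos'],s['finger_gap'],s['time'])
E
```

```text
[[0.02, -1.0, 0.09, 513.21], [-1.0, -0.02, -0.01, 31.22], [0.01, -0.09, -1.0, 1068.93], [0.0, 0.0, 0.0, 1.0]]
[[0.98, -0.14, 0.11, 523.83], [-0.18, -0.75, 0.64, -621.99], [-0.01, -0.65, -0.76, 830.49], [0.0, 0.0, 0.0, 1.0]]
[-1.79901974e+02 -9.47785900e-03  1.65741176e+02] [147.56043079 581.05165576 230.32800282] 85.32569865897423 0.1
```

View pics/t0.png

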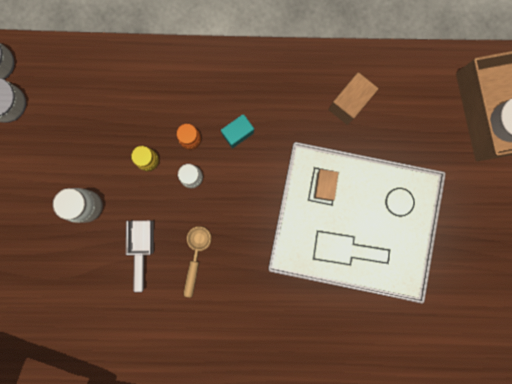

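View pics/s0.png

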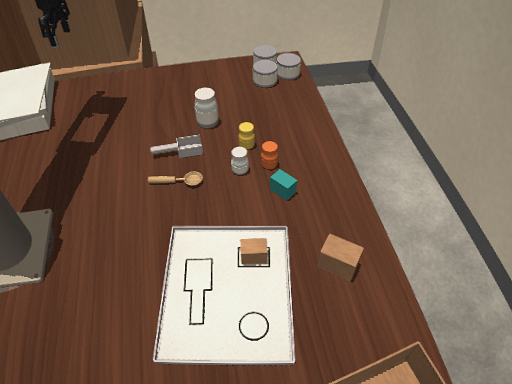

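Top view candidates for the small jar: white (190,175), yellow (145,157), orange (188,135) and the big white jar (75,205). By the description it is the white one at (190,175). For the scoop: metal scoop (139,255) or wooden spoon (197,262), and it is the metal one. For the carton: on the tray (327,185), larger brown (355,95) or turquoise (237,130), and it is the one on the tray. The empty circle is at (400,202), and the scoop outline has its bowl end at (333,248).

```bash
cat > m.py <<'E'
from h import *
z=np.load('pics/t0.npz');p,d=z['p'],z['d'];s=np.load('pics/s0.npz')
C=cloud('top',d);H=C[:,:,2]
hsv=cv2.cvtColor(p,cv2.COLOR_RGB2HSV);V=hsv[:,:,2];S=hsv[:,:,1]
def cen(m,u0,u1,v0,v1):
    q=np.zeros_like(m);q[v0:v1,u0:u1]=m[v0:v1,u0:u1];vv,uu=np.nonzero(q);return np.c_[uu,vv]
# jar by height
m=cen((H>62)&(S<60),170,212,155,195); print('jar top px',m.mean(0),len(m),'depth xyz',np.median(C[m[:,1],m[:,0]],0),'plane70',plane('top',m.mean(0),70), 'extent',m.min(0),m.max(0))
# side view jar
Cs=cloud('side',s['d']);hs=cv2.cvtColor(s['p'],cv2.COLOR_RGB2HSV)
q=Cs.reshape(-1,3);
j0=plane('top',m.mean(0),70)[0]
k=(np.hypot(*(q[:,:2]-j0[:2]).T)<40)&(q[:,2]>8);a=q[k];print('side jar',a.min(0),a.max(0))
# scoop
m=cen((S<70)&(V>110),115,160,210,300); X=C[m[:,1],m[:,0]]
hd=m[m[:,1]>257]; P=plane('top',hd,31); c=P.mean(0);ax=np.linalg.svd(P-c,full_matrices=False)[2][0];ax*=np.sign(ax[0]);t=(P-c)@ax
print('handle c',c,'yaw',np.degrees(np.arctan2(ax[1],ax[0])),'t',t.min(),t.max(),'rear',c+ax*t.min(), 'h',np.median(C[hd[:,1],hd[:,0],2]))
k=(X[:,2]>25);Q=X[k];r=cv2.minAreaRect(Q[:,:2].astype(np.float32));print('scoop rect',r)
# marks
g=cv2.cvtColor(p,cv2.COLOR_RGB2GRAY);dk=((g<120)&(S<130)).astype(np.uint8)
for nm,b in(('circle',(380,420,182,222)),('scoop',(308,395,225,270))):
    mm=cen(dk,*b);W=plane('top',mm,5)[:,:2].astype(np.float32)
    if nm=='circle': print(nm,len(W),cv2.minEnclosingCircle(W),W.mean(0))
    else: print(nm,len(W),cv2.minAreaRect(W),cv2.boxPoints(cv2.minAreaRect(W)).tolist())
x=plane('top',[[333,248]],5)[0];print(x)
big=cv2.resize(p[120:305,110:450],None,fx=2.3,fy=2.3,interpolation=cv2.INTER_CUBIC)
cv2.imwrite('pics/c0.png',big[:,:,::-1])
for nm,zz in(('bigjar',110),): 
    m=cen((H>100)&(S<60),45,110,180,230);print(nm,plane('top',m.mean(0),110))
E
python3 m.py
```

```text
jar top px [187.75700935 173.55140187] 321 depth xyz [624.47501273 161.02334528  68.96600508] plane70 [[624.61338462 161.25137689  70.        ]] extent [178 164] [198 183]
side jar [601.46064266 136.65092139   8.09445943] [647.04646223 180.69290444  75.39659412]
handle c [414.9549319  263.14741668  31.        ] yaw 1.335860785899559 t -33.06967436680659 34.64654001919482 rear [381.89424541 262.37646148  31.        ] h 29.729851096957873
scoop rect ((454.14703369140625, 160.81459045410156), (259.1488037109375, 145.26889038085938), 89.9845962524414)
circle 75 ((578.389404296875, -292.34619140625), 31.36962127685547) [ 579.22266 -288.57697]
scoop 157 ((472.55438232421875, -188.22117614746094), (160.26431274414062, 62.10541534423828), 82.47023010253906) [[431.2688293457031, -263.5931701660156], [492.8387145996094, -271.7315368652344], [513.8399658203125, -112.84918212890625], [452.2700500488281, -104.7108154296875]]
[ 476.31668443 -148.25379807    5.        ]
bigjar [[556.8653803  383.56029673 110.        ]]
```

View pics/c0.png

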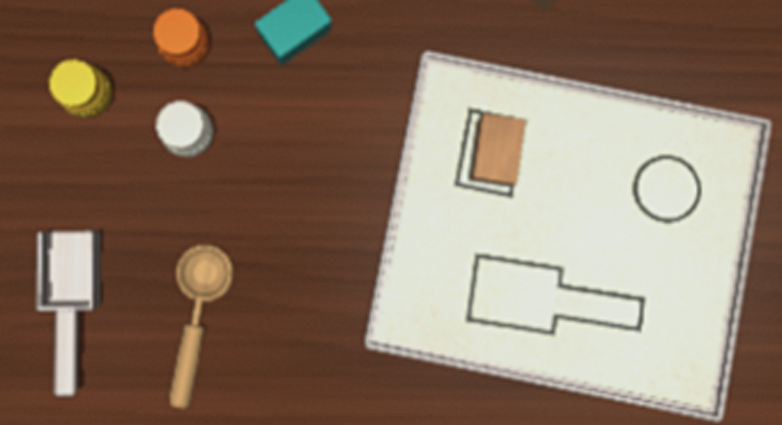

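The crop confirms the white-capped small jar, with yellow and orange neighbours that are not meant, the metal scoop with its bowl towards +x, and the empty circle right of the carton. The outline's bowl end points left (+y). I'll refine the marks and plan offsets.

```bash
cat > m2.py <<'E'
from h import *
z=np.load('pics/t0.npz');p,d=z['p'],z['d'];s=np.load('pics/s0.npz')
for n,im,seeds in(('top',p,((400,202),(333,248))),('side',s['p'],((254,326),(199,275)))):
    g=cv2.GaussianBlur(cv2.cvtColor(im,cv2.COLOR_RGB2GRAY),(0,0),.6)
    for nm,(u,v) in zip(('circle','scoop'),seeds):
        b=(g>0.72*g[v,u]).astype(np.uint8);N,L=cv2.connectedComponents(b,connectivity=4)
        vv,uu=np.nonzero(L==L[v,u]);W=plane(n,np.c_[uu,vv],5)[:,:2];c=W.mean(0)
        r=cv2.minAreaRect(W.astype(np.float32));print(n,nm,len(W),'c',c.round(1),'rect',np.round(r[0],1),np.round(r[1],1),round(r[2],1))
        if nm=='scoop':
            ax=np.linalg.svd(W-c,full_matrices=False)[2][0];ax*=np.sign(ax[1]);print(' yaw',np.degrees(np.arctan2(ax[1],ax[0])),'grip mark',c-33.8*ax,'or',np.array(r[0])-18.5*ax)
C=cloud('top',d)
for nm,px in(('yellow',(145,157)),('orange',(188,135)),('spoon bowl',(199,238)),('scoop bowl floor',(142,240)),('handle end',(139,289)),('lip L',(131,221)),('lip R',(150,221)),('bigjar',(70,205)),('carton',(328,184))): print(nm,C[px[1],px[0]].round(1))
q=cloud('side',s['d']).reshape(-1,3);k=(q[:,0]>370)&(q[:,0]<560)&(abs(q[:,1]-263)<45)&(q[:,2]>12)&(q[:,2]<45);a=q[k]
print('side scoop x',a[:,0].min(),a[:,0].max(),'y',a[:,1].min(),a[:,1].max());b=a[(a[:,0]<450)&(a[:,2]>25)];print('handle y',np.median(b[:,1]),b[:,0].min(),np.degrees(np.polyfit(b[:,0],b[:,1],1)[0]))
E
python3 m2.py
cat > go.py <<'E'
# usage: go.py x y z [yaw]: total shift in tool axes (units of 50 mm) and turn (units 2pi) from measured pose
import sys;from h import *
s=telemetry.sense();yaw=s['tcp_rot'][2];t=s['tool_pos'];a=np.radians(yaw)
x,y,z=map(float,sys.argv[1:4]);e=np.array([x,y])-t[:2]
print('t',round(s['time'],2),'tcp',t.round(1),s['tcp_rot'].round(1),'gap',round(s['finger_gap'],1))
print('dx',round((e@[np.cos(a),np.sin(a)])/50,3),'dy',round((e@[np.sin(a),-np.cos(a)])/50,3),'dz',round((t[2]-z)/50,3), 'rz' ,round(-(((float(sys.argv[4])-yaw+180)%360)-180)/360,4) if len(sys.argv)>4 else '')
E
python3 go.py 624.6 161.3 200 180
```

```text
top circle 512 c [ 579.  -292.9] rect [ 579.  -292.9] [52.9 53. ] 45.3
top scoop 1354 c [ 474.1 -173.2] rect [ 472.  -188.2] [154.6  56.4] 81.8
 yaw 82.15882021229656 grip mark [ 469.53237206 -206.68927826] or [ 469.51005527 -206.48290958]
side circle 509 c [ 580.4 -292.6] rect [ 581.  -292.2] [51.1 52.7] 79.5
side scoop 1074 c [ 475.1 -175.1] rect [ 474.  -187.4] [154.9  54.9] 83.2
 yaw 81.94996856891062 grip mark [ 470.3782591  -208.60287713] or [ 471.44299279 -205.76356584]
yellow [656.9 249.5  71.1]
orange [704.9 163.3  69. ]
spoon bowl [492.4 141.5   1.2]
scoop bowl floor [486.3 263.    5.8]
handle end [386.1 259.3  31.3]
lip L [526.6 288.6   4.1]
lip R [526.9 242.3  31.7]
bigjar [554.3 381.5 110.4]
carton [ 610.1 -129.4   53.5]
side scoop x 381.76368523399003 530.9907080664887 y 236.19480440021903 295.05895578231525
handle y 261.396012954573 381.76368523399003 1.8141385090994293
t 0.1 tcp [147.6 581.1 230.3] [-179.9   -0.   165.7] gap 85.3
dx -11.315 dy -5.786 dz 0.607 rz -0.0396
```

```bash
python3 -m jog '[[[0,0,0,0,0,-0.0198,1],[0,0,0,0,0,-0.0198,1],[-0.8,-0.7,0,0,0,0,1],[-0.9,-0.8,0,0,0,0,1],[-0.9,-0.8,0,0,0,0,1],[-0.9,-0.8,0,0,0,0,1],[-0.9,-0.8,0,0,0,0,1],[-0.9,-0.8,0,0,0,0,1],[-0.9,-0.8,0,0,0,0,1],[-0.9,-0.8,0,0,0,0,1],[-0.9,-0.8,0.3,0,0,0,1],[-0.9,-0.8,0.3,0,0,0,1]]]' 50; python3 go.py 624.6 161.2 22 180
```

```text
time: 1.6
tool_pos: [594.0, 185.0, 200.8]
tcp_rot: [180.0, 0.0, 180.0]
ft_force: [0.5, 0.1, -0.2]
finger_gap: 85.3
t 1.6 tcp [594.  185.  200.8] [180.   0. 180.] gap 85.3
dx -0.613 dy -0.476 dz 3.575 rz -0.0
```

```bash
python3 -m jog '[[[-0.62,-0.48,0,0,0,0,1],[0,0,0.8,0,0,0,1],[0,0,0.8,0,0,0,1],[0,0,0.8,0,0,0,1],[0,0,0.7,0,0,0,1],[0,0,0.47,0,0,0,1],[0,0,0,0,0,0,1],[0,0,0,0,0,0,0],[0,0,0,0,0,0,0],[0,0,0,0,0,0,0],[0,0,0,0,0,0,0],[0,0,0,0,0,0,0]]]' 50; python3 go.py 624.6 161.2 200
```

```text
time: 3.1
tool_pos: [625.3, 162.8, 25.0]
tcp_rot: [180.0, 0.2, 180.0]
ft_force: [0.1, -0.7, 6.6]
finger_gap: 43.7
t 3.1 tcp [625.3 162.8  25. ] [180.    0.2 180. ] gap 43.7
dx 0.014 dy -0.032 dz -3.499 rz
```

```bash
python3 -m jog '[[[0,0,-0.4,0,0,0,0],[0,0,-0.8,0,0,0,0],[0,0,-0.8,0,0,0,0],[0,-0.4,-0.4,0,0,0,0],[0.1,-0.8,0,0,0,0,0],[0.1,-0.9,0,0,0,0,0],[0.1,-0.9,0,0,0,0,0],[0.1,-0.9,0,0,0,0,0],[0.1,-0.9,0,0,0,0,0],[0.1,-0.9,0,0,0,0,0],[0.1,-0.9,0,0,0,0,0],[0.1,-0.9,0,0,0,0,0]]]'
python3 - <<'E'
from h import *
p,d=grab('top','t1'); p2,_=grab('side','s1')
cv2.imwrite('pics/c1.png',np.vstack([p[100:320,:],p2[150:,:]])[:,:,::-1])
E
python3 go.py 579.5 -292.8 45 180
```

```text
time: 4.6
tool_pos: [582.4, -214.7, 142.7]
tcp_rot: [180.0, -0.1, 180.0]
ft_force: [1.4, 0.2, -1.6]
finger_gap: 43.5
t 4.7 tcp [ 581.9 -217.9  142.8] [-1.799e+02 -1.000e-01  1.797e+02] gap 43.9
dx 0.04 dy -1.499 dz 1.956 rz -0.0008
```

View pics/c1.png

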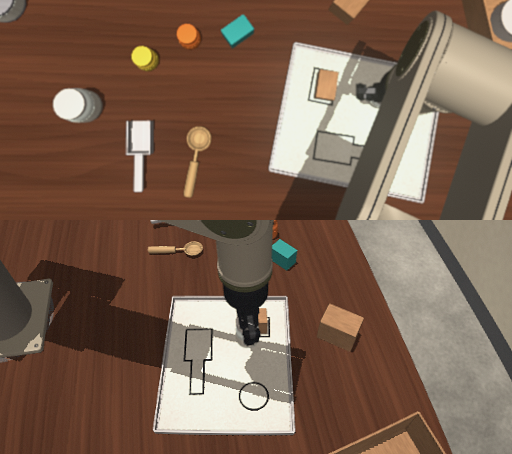

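The white jar is gone from its place and held; carton and the rest are undisturbed. Next I place it.

```bash
python3 -m jog '[[[0.04,-0.7,0,0,0,0,0],[0,-0.8,0,0,0,0,0],[0,0,0.5,0,0,0,0],[0,0,0.7,0,0,0,0],[0,0,0.6,0,0,0,0],[0,0,0.3,0,0,0,0],[0,0,0.06,0,0,0,0],[0,0,0,0,0,0,0]]]'; python3 go.py 579.5 -292.8 30 180
```

```text
time: 5.7
tool_pos: [582.4, -287.8, 36.0]
tcp_rot: [-180.0, 0.1, -180.0]
ft_force: [0.2, 0.2, -1.5]
finger_gap: 43.5
t 5.7 tcp [ 582.4 -287.8   36. ] [-1.8e+02  1.0e-01 -1.8e+02] gap 43.5
dx 0.058 dy -0.099 dz 0.121 rz 0.0
```

```bash
python3 -m jog '[[[0.06,-0.1,0.05,0,0,0,0],[0,0,0.05,0,0,0,0],[0,0,0,0,0,0,0]]]'; python3 go.py 579.5 -292.8 30 180
```

```text
time: 6.08
tool_pos: [578.8, -292.8, 30.1]
tcp_rot: [-180.0, 0.0, 180.0]
ft_force: [-0.2, -0.4, -1.2]
finger_gap: 43.7
t 6.08 tcp [ 578.8 -292.8   30.1] [-180.    0.  180.] gap 43.7
dx -0.013 dy -0.0 dz 0.002 rz -0.0
```

```bash
python3 -m jog '[[[0,0,0.03,0,0,0,0],[0,0,0,0,0,0,0]]]'; python3 -m jog '[[[0,0,0.02,0,0,0,0],[0,0,0,0,0,0,0]]]'
```

```text
time: 6.32
tool_pos: [579.1, -292.8, 30.1]
tcp_rot: [-180.0, 0.0, -180.0]
ft_force: [-5.7, 1.3, 10.4]
finger_gap: 43.7
time: 6.58
tool_pos: [579.2, -292.8, 30.1]
tcp_rot: [-180.0, 0.0, -180.0]
ft_force: [-8.7, 4.0, 17.2]
finger_gap: 43.8
```

In contact with the tray floor. I relax it a little, open, retreat and look.

```bash
python3 -m jog '[[[0,0,-0.05,0,0,0,0],[0,0,0,0,0,0,0.8],[0,0,0,0,0,0,0.8],[0,0,0,0,0,0,0.8],[0,0,-0.3,0,0,0,0.8],[0,0,-0.7,0,0,0,0.8],[0,0,-0.8,0,0,0,0.8],[0,0,-0.7,0,0,0,1],[0,0.5,0,0,0,0,1],[0.5,0.9,0,0,0,0,1],[0.5,0.9,0,0,0,0,1],[0.5,0.9,0,0,0,0,1]]]'; python3 -m jog '[[[0.5,0.9,0,0,0,0,1],[0.4,0.9,0,0,0,0,1],[0.3,0.9,0,0,0,0,1],[0.3,0.9,0,0,0,0,1],[0,0.9,0,0,0,0,1],[0,0.9,0,0,0,0,1],[0,0.9,0,0,0,0,1],[0,0,0,0,0,0.029,1],[0,0,0,0,0,0.029,1],[0,0,0,0,0,0.029,1],[0,0,0,0,0,0.029,1],[0,0,0,0,0,0.029,1]]]';python3 -m jog '[[[0,0,0,0,0,0.029,1],[0,0,0,0,0,0.029,1],[0,0,0,0,0,0.029,1],[0,0,0,0,0,0.029,1],[0,0,0,0,0,0.029,1],[0,0,0,0,0,0.029,1],[0,0,0,0,0,0.029,1],[0,0,0,0,0,0.029,1],[0,0,0,0,0,0.029,1],[0,0,0,0,0,0.029,1],[0,0,0,0,0,0.029,1],[0,0,0,0,0,0.029,1]]]'
cat > ck.py <<'E'
import sys;from h import *
p,d=grab('top',sys.argv[1]+'t');p2,d2=grab('side',sys.argv[1]+'s')
C=cloud('top',d);k=(C[:,:,2]>64)&(C[:,:,2]<90)&(np.hypot(C[:,:,0]-579.5,C[:,:,1]+292.8)<45)
v,u=np.nonzero(k);print('jar top',len(v),np.median(C[k],0) if len(v) else '',plane('top',[[u.mean(),v.mean()]],75))
q=cloud('side',d2).reshape(-1,3);a=q[(np.hypot(q[:,0]-579.5,q[:,1]+292.8)<45)&(q[:,2]>12)&(q[:,2]<90)];print('side',a.min(0),a.max(0))
cv2.imwrite(f'pics/{sys.argv[1]}.png',np.vstack([p[100:320,:],p2[150:,:]])[:,:,::-1])
E
python3 ck.py k1; python3 go.py 437 262.5 8 1.5
```

```text
time: 8.07
tool_pos: [502.3, -130.3, 154.3]
tcp_rot: [180.0, -0.0, -180.0]
ft_force: [0.6, 1.3, 0.9]
finger_gap: 85.2
time: 9.57
tool_pos: [427.8, 182.9, 154.4]
tcp_rot: [-180.0, -0.0, 127.5]
ft_force: [0.5, 0.0, -0.5]
finger_gap: 85.3
time: 11.08
tool_pos: [427.8, 182.9, 154.4]
tcp_rot: [180.0, 0.0, 2.2]
ft_force: [-0.0, 0.4, 1.2]
finger_gap: 85.5
jar top 343 [ 578.92473956 -290.57750097   73.65757173] [[ 579.06620692 -289.80463259   75.        ]]
side [ 557.44980484 -315.45166808   13.53163576] [ 601.08006549 -271.36255721   79.34399727]
t 11.18 tcp [427.9 182.8 154.5] [180.    0.    2.4] gap 85.3
dx 0.248 dy -1.585 dz 2.929 rz 0.0025
```

View pics/k1.png

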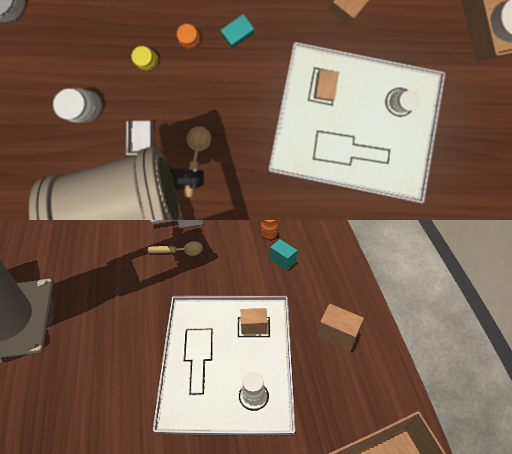

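The jar stands upright inside its circle (top view (402,100), about 3 mm off at most). Scoop next.

```bash
python3 -m jog '[[[0.05,-0.5,0,0,0,0.0025,1],[0.1,-0.7,0,0,0,0,1],[0.1,-0.4,0,0,0,0,1],[0,0,0.5,0,0,0,1],[0,0,0.8,0,0,0,1],[0,0,0.8,0,0,0,1],[0,0,0.5,0,0,0,1],[0,0,0.1,0,0,0,1],[0,0,0,0,0,0,1],[0,0,0,0,0,0,1]]]';python3 go.py 437 262.5 8 1.5
```

```text
time: 12.42
tool_pos: [439.6, 263.5, 21.4]
tcp_rot: [-179.9, -0.1, 1.7]
ft_force: [0.3, 0.1, 0.0]
finger_gap: 85.3
t 12.43 tcp [439.6 263.5  21.4] [-1.799e+02 -1.000e-01  1.700e+00] gap 85.3
dx -0.053 dy 0.018 dz 0.268 rz 0.0005
```

```bash
python3 -m jog '[[[-0.05,0.02,0.15,0,0,0,1],[0,0,0.1,0,0,0,1],[0,0,0,0,0,0,1],[0,0,0,0,0,0,0],[0,0,0,0,0,0,0],[0,0,0,0,0,0,0],[0,0,0,0,0,0,0],[0,0,0,0,0,0,0],[0,0,0,0,0,0,0],[0,0,0,0,0,0,0]]]' 60;python3 go.py 437 262.5 8 1.5
```

```text
time: 13.68
tool_pos: [436.3, 261.9, 7.5]
tcp_rot: [-180.0, -0.0, 1.6]
ft_force: [-1.3, -0.2, 3.8]
finger_gap: 16.9
t 13.68 tcp [436.3 261.9   7.5] [-180.    -0.     1.6] gap 16.9
dx 0.015 dy -0.012 dz -0.01 rz 0.0003
```

```bash
python3 -m jog '[[[0,0,-0.3,0,0,0,0],[0,0,-0.8,0,0,0,0],[0,0,-0.8,0,0,0,0],[0,0,-0.7,0,0,0,0],[0,0.5,0,0,0,0,0],[0,0.8,0,0,0,0,0],[0,0.9,0,0,0,0,0],[0.1,0.9,0,0,0,0,0],[0.1,0.9,0,0,0,0,0],[0.1,0.9,0,0,0,0,0],[0.1,0.9,0,0,0,0,0],[0,0.9,0,0,0,0,0]]]';python3 -m jog '[[[0,0.9,0,0,0,0,0],[0,0.9,0,0,0,0,0],[0,0.8,0,0,0,0,0],[0,0,0,0,0,-0.028,0],[0,0,0,0,0,-0.028,0],[0,0,0,0,0,-0.028,0],[0,0,0,0,0,-0.028,0],[0,0,0,0,0,-0.028,0],[0,0,0,0,0,-0.028,0],[0,0,0,0,0,-0.028,0],[0,0,0,0,0,-0.028,0],[0,0,0,0,0,0,0]]]';python3 go.py 470.2 -207 13 82;python3 ck.py k2
```

```text
time: 15.18
tool_pos: [465.6, -74.0, 138.1]
tcp_rot: [180.0, -0.0, 1.6]
ft_force: [1.2, 0.3, -0.2]
finger_gap: 17.2
time: 16.68
tool_pos: [469.2, -202.4, 137.8]
tcp_rot: [180.0, 0.0, 82.2]
ft_force: [0.1, 0.3, 0.1]
finger_gap: 16.7
t 16.68 tcp [ 469.2 -202.4  137.8] [180.    0.   82.2] gap 16.7
dx -0.089 dy 0.033 dz 2.497 rz 0.0006
jar top 342 [ 578.93799744 -290.32096235   73.81155666] [[ 579.15136468 -289.82187926   75.        ]]
side [ 557.42699488 -315.39150284   12.20367792] [ 601.04339932 -270.37790659   78.95843496]
```

View pics/k2.png

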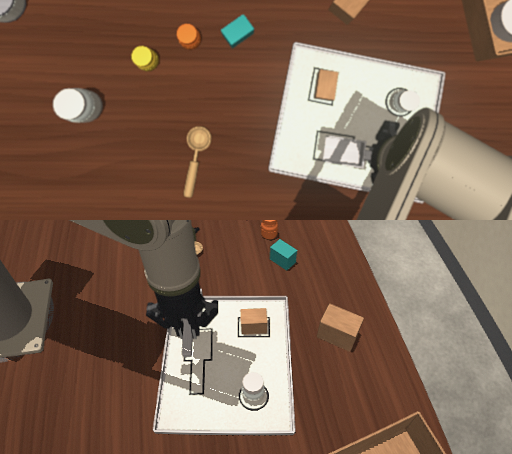

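The scoop is held level with its bowl towards the bowl end (top (343,150)), and the jar is unchanged. Next I lower it.

```bash
python3 -m jog '[[[-0.09,0.03,0.3,0,0,0.0006,0],[0,0,0.7,0,0,0,0],[0,0,0.7,0,0,0,0],[0,0,0.5,0,0,0,0],[0,0,0.15,0,0,0,0],[0,0,0.08,0,0,0,0],[0,0,0,0,0,0,0],[0,0,0,0,0,0,0]]]';python3 go.py 470.2 -207 13 82
```

```text
time: 17.77
tool_pos: [471.0, -207.6, 16.9]
tcp_rot: [179.9, 0.0, 82.0]
ft_force: [-0.3, -0.0, -0.8]
finger_gap: 16.5
t 17.77 tcp [ 471.  -207.6   16.9] [179.9   0.   82. ] gap 16.5
dx 0.01 dy -0.017 dz 0.079 rz 0.0001
```

```bash
python3 -m jog '[[[0,-0.015,0.05,0,0,0,0],[0,0,0,0,0,0,0]]]';python3 -m jog '[[[0,0,0.03,0,0,0,0],[0,0,0,0,0,0,0]]]'
```

```text
time: 18.02
tool_pos: [469.3, -207.0, 13.4]
tcp_rot: [180.0, 0.0, 82.0]
ft_force: [-0.1, -0.2, -0.1]
finger_gap: 16.9
time: 18.27
tool_pos: [469.6, -207.2, 12.5]
tcp_rot: [180.0, 0.0, 82.0]
ft_force: [-3.0, 1.1, 6.7]
finger_gap: 16.6
```

Touching down. I release, rise, and clear the view.

```bash
python3 -m jog '[[[0,0,0,0,0,0,0.55],[0,0,0,0,0,0,0.55],[0,0,0,0,0,0,0.55],[0,0,-0.2,0,0,0,0.55],[0,0,-0.6,0,0,0,0.55],[0,0,-0.8,0,0,0,0.55],[0,0,-0.9,0,0,0,0.55],[0,0,-0.9,0,0,0,0.55],[0.8,0,0,0,0,0,0.55],[0.9,0,0,0,0,0,0.55],[0.9,0,0,0,0,0,0.55],[0.9,0,0,0,0,0,0.55]]]';python3 -m jog '[[[0.9,0,0,0,0,0,0.55],[0.9,0,0,0,0,0,0.55],[0.9,0,0,0,0,0,0.55],[0.5,0,0,0,0,0,0.55],[0,0,0,0,0,0,0.55]]]'
python3 ck.py k3
python3 - <<'E'
from h import *
z=np.load('pics/k3t.npz');p,d=z['p'],z['d'];C=cloud('top',d);H=C[:,:,2]
g0=np.array([470.2,-207.]);a=np.radians(82);X=np.array([np.cos(a),np.sin(a)]);Y=np.array([-X[1],X[0]])
for n,f in(('top','k3t'),('side','k3s')):
    C=cloud(n,np.load(f'pics/{f}.npz')['d']).reshape(-1,3)
    t=(C[:,:2]-g0)@X;y=(C[:,:2]-g0)@Y;k=(C[:,2]>22)&(C[:,2]<55)&(abs(y)<45)&(t>-75)&(t<115)
    h=k&(t<15);print(n,'t range',np.percentile(t[k],[1,99]),'handle y',np.median(y[h]),'z',np.median(C[h,2]),'slope deg',np.degrees(np.polyfit(t[h],y[h],1)[0]),'bowl y',np.percentile(y[k&(t>30)],[2,98]),'tilt',np.polyfit(t[h],C[h,2],1)[0])
big=cv2.resize(p[130:310,260:460],None,fx=3,fy=3);cv2.imwrite('pics/c3.png',big[:,:,::-1])
E
```

```text
time: 19.77
tool_pos: [493.8, -32.3, 182.7]
tcp_rot: [179.9, 0.0, 82.0]
ft_force: [1.3, -0.3, 0.2]
finger_gap: 47.5
time: 20.4
tool_pos: [515.7, 126.4, 182.4]
tcp_rot: [180.0, -0.0, 82.2]
ft_force: [0.0, 0.1, -0.5]
finger_gap: 47.2
jar top 340 [ 578.93755033 -290.20855962   73.88121386] [[ 579.20502806 -289.9323506    75.        ]]
side [ 557.34339985 -314.84778521   12.06337453] [ 600.90168658 -271.24480249   78.70919623]
top t range [-51.96252409  93.15013115] handle y 1.61963374022101 z 34.4482800231483 slope deg 0.6755394545602542 bowl y [-23.75543927  27.46157316] tilt -0.006512528185491317
side t range [-52.85030899  89.15363544] handle y -0.9056755202413134 z 35.76301967395386 slope deg 0.3876019681950149 bowl y [-24.93948215  25.41704333] tilt 0.025899880154607313
```

View pics/k3.png

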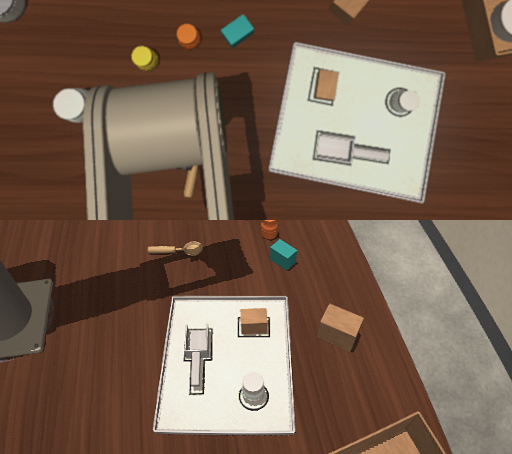

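View pics/c3.png

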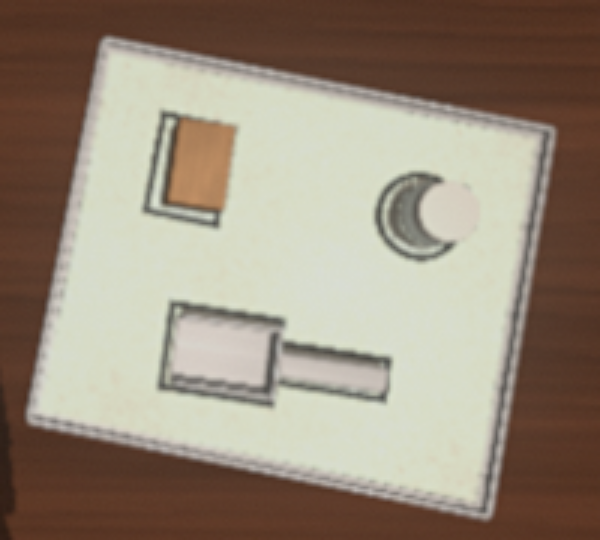

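The scoop lies flat in its outline, bowl at the bowl end. The jar is in the circle, the carton, large jar and spoon are unmoved, and the arm is clear.

```bash
python3 -c "
from bench import job;print(job.hand_in())"
```

```text
the job is handed in; nothing more can be done
None
```

I stood the small jar on the empty circle and laid the scoop flat on its outline, bowl up and over the bowl end. The job was handed in at about 20.5 s of the 58 s allowed; no verdict was reported.

- **Jar:** in the last check it stood upright about 3 mm from the circle's centre, which is inside the 15 mm limit.
- **Scoop:** it lay about 3 mm from its mark, turned less than 1° and essentially level. The two cameras put its sideways offset at +1.6 mm and −0.9 mm, which is within the 2 mm calibration.
- **Bystanders:** the carton, large jar and spoon looked unmoved in the pictures. I did not measure their final positions, and the arm partly hid the large jar and spoon in the last top view.
- **Arm:** it was clear of everything at the end. The highest force I read was about 20 N, when setting the jar down.

No check failed.

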